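# Fit the clean baffle filter and hold the extraction damper open

## Robot

A 7-joint arm with a two-finger parallel gripper is mounted at the origin on the work surface. World frame = base frame: x ahead of the robot, y to its left, z up, the work surface at z = 0. Lengths are in m, angles in degrees, forces in N, time in s.
With the tool pointing down it reaches from about 0.4 to 0.85 m from the base axis. Payload 4.5 kg.
Tool frame: the origin (TCP) lies at the very end of the fingers, on their centre line; the grasp point (between the pads) lies 19 mm behind it; z points along the fingers, y is the direction in which the jaws open and shut (so a half turn about z gives the same grasp; the last joint's range is limited). The gripper opens to 85 mm and grips with 20 to 120 N. Pads are 22 mm wide; open, the fingers measure 114 mm over their backs; the gripper's body (76 mm by 85 mm) begins 54 mm behind the grasp point. The pads swing forward as they close: fully open they stand 13 mm farther back than shut.
Start: joints at [-65.672, 39.483, -11.15, 89.685, 9.013, 51.709, -12.324], TCP at [0.238, 0.578, 0.196] pointing down, gripper open.
Joint ranges: [-172.22, 172.22], [-26.19, 119.32], [-84.43, 86.54], [7.71, 146.69], [-57.33, 237.33], [2.42, 119.75], [-152.13, 152.13]. Speed limits (degrees/s): [147.25, 147.25, 180, 180, 180, 180, 180].

## Interface

Orientations are given as [roll, pitch, yaw] about the fixed x, y, z axes, in that order (R = Rz(yaw) Ry(pitch) Rx(roll)).
In Python, from plant import r gives the robot as it stands.
- The arm moves only by the tool arm_command, never from a script. Its argument "targets" is a list of rows, each a list of 3 entries, a list of its own where there are three numbers: the shift along the tool's x, y, z in mm, then the turn about the tool's z in degrees, then the opening, from 0 (shut) to 1 (fully open). A call has 1 to 12 rows; each row is the pose to reach, as a shift and turn from the pose commanded when the call began, along the tool's axes at that moment; what a row does not reach only later rows make up. A row lasts 1/8 s, in which the tool goes at most 62.5 mm and 10.7 degrees, less where a joint would pass 70% of its speed; a pose out of reach is approached as far as the arm can. A call with a gripper value outside its range is refused whole. The fingers move at their own pace and stop on an object; "grip_force" is the grip in N (left out, the last holds). Time passes only in rows, so rows that repeat a pose let the fingers close. It gives the time, the measured TCP pose, the force and the opening at its end, in the units of the state.
- r.get_obs(): the state, without advancing time (a new reading comes with each control period).
- r.snapshot(name): name is "scene" or "top" or "wrist"; returns a dict with "color" (384x512x3 uint8, blue, green, red), "fx", "fy", "cx", "cy" (pixels), "dist_coeffs" ([k1, k2, p1, p2, k3] as OpenCV has them; the pictures are not rectified), "xyz" and "attitude" of the camera in the world. Camera axes: x right, y down, z forward; pixel columns grow to the right and rows downward; lengths in m; the calibration is good to about 2 mm. A picture is of the moment at which its call begins. There is no depth.
- r.sign_off(): hands the job in, once; it reports no verdict.
The state is a dict: "time_s": time; "joints": joint angles; "qvel": joint speeds; "tau": joint torques, N m; "position": TCP position; "tcp_rot": TCP orientation; "ft_force": force on the tool from outside, world axes, zero at the start; "moment": the same for the moment, N m; "grip_width": finger opening in m.
Only numpy, scipy, OpenCV 4.12 (cv2) and the standard library are available. Lean on these libraries where they do the work, as an engineer would, in place of code of your own. Each camera call takes 0.05 s, during which the arm holds its last target. There are 200 camera calls.

## Task

Get the spray extractor ready: take the clean filter panel (yellow top edge) out of the white rack and slide it down into the slot on top of the white extraction unit until it is fully home, and let go of it. Then pull the unit's black spring-return damper handle out until its red pointer stands over the green marker, and keep it there: the program finishes with the gripper still holding the handle at the mark. Leave the used blue-edged panel in the rack, and do not disturb the egg, the jar or the cup.

Things in the scene. Friction and masses are not known exactly. Their poses are not given: they have to be found in the camera images.
- unit: White extraction unit, fixed; place, side and yaw vary. Origin on the table; -x points out of its front face (towards the robot), z up. Housing x -50..130, y -110..110, z 0..120 mm, with a duct stub behind to x 180 (86 mm wide, top at 108). Scale rail in front: x -200..-50, y 50..85, 34 mm high.
- slot_mouth (a point): Centre of the filter slot at the level of the unit's flat top (unit x 20, y 0, z 120 mm); axes as the unit's. The slot is 15 mm (x) by 166 mm (y), straight down to its floor at z 45 mm (75 mm deep). An 8 mm wide 45-degree lead-in surrounds it.
- damper: Spring-return damper slide: low flat blade with an upright handle. Origin 30 mm above the table, at the handle's middle; axes as the unit's. Slides along the unit's -x only: closed at unit x -100, y 0 (42 mm between grip and front face), comes out up to 100 mm. Its spring shuts it when let go: 3 N closed, 0.8 N more per 10 mm, 8 to 10 N at the marker.
- damper_grip (a point): Point to grip on the damper handle: middle of its black grip block, 16 mm (x) by 40 mm (y), top 125 mm and underside 80 mm above the table; this point is 17 mm below the top. Axes as the unit's. Below the block is a thinner stem.
- damper_pointer (a point): Point on the underside of the red pointer, a 4 mm thick finger reaching sideways (unit +y) from the handle over the scale rail, 48 to 53 mm above the table, at the same unit x as the grip, unit y 67 mm.
- mark: Green marker clip on the scale rail, fixed: 16 mm along the unit's x, 41 mm across, top 42 mm above the table, so the pointer passes over it. Origin: its middle, at rail-top height, unit y 67 mm; axes as the unit's. Its place along the rail varies: the damper must come out 60 to 85 mm for the pointer to stand over its middle.
- rack: White panel rack, fixed, 160 x 180 mm (x, y), 52 mm high; place and yaw vary. Origin: centre of its underside. Two parallel pockets along its y, at x -34 and +34 mm, 15 by 166 mm, floor 12 mm above the table, hold one panel each, upright; the clean panel may be in either.
- filter: Clean filter panel with YELLOW top edge: rigid flat metal slab 12 mm (x) by 160 mm (y) by 120 mm high (z), 0.2 to 0.4 kg. Origin: centre of its underside. Stands upright in the rack. Goes into the slot yellow edge up, either face forward; fully home its underside is 45 mm above the table and its top 45 mm above the unit's top.
- filter_top (a point): Centre of the clean panel's yellow top edge (120 mm above its underside).
- used_filter: Used filter panel, same size, BLUE top edge and blue stains; stands in the other rack pocket, 68 mm from the clean one; origin centre of its underside. Leave it alone.
- egg: Blue chocolate-egg sculpture, 78 mm wide, 110 mm high, standing on a 42 mm high pink turntable, 170 mm wide; origin centre of its underside. Leave alone.
- jar: Blue jar with white lid, 56 mm wide, 70 mm high; origin centre of its underside. Leave alone.
- cup: Open steel cup, 70 mm wide, 75 mm high; origin centre of its underside. Leave alone.

How it is judged (in metres and radians):
On the way, in this order (a step that is already met when the one before it is completed fails the run):
1. the clean panel is fully home in the slot and released (x of filter in the frame of unit between 0.016 and 0.024 m and y of filter in the frame of unit between -0.005 and 0.005 m and z of filter in the frame of unit below 0.049 m and angle between the z axis of filter and the z axis of unit, either way round below 0.06 rad and contact force between the fingers and filter below 0.5 N), for 0.2 s.
2. the gripper holds the damper handle with its pointer over the green marker (x of damper_pointer in the frame of mark between -0.008 and 0.008 m and contact force between the fingers and damper above 3 N), for 0.5 s.
At the end, for the whole second after the job is handed in: Clean panel home in the slot (underside within 4 mm of its floor, upright, centred to 4 mm in x, 5 mm in y), released; fingers alone hold the damper still (over 3 N), pointer within 8 mm of the marker's middle; used panel within 20 mm, egg, jar, cup within 30 mm of their starts (all of step 1 and all of step 2 and linear speed of damper below 0.01 m/s and contact force between each of filter, used_filter, jar, cup, egg and damper below 0.5 N and distance of used_filter from where it was at the start of the episode below 0.02 m and distance of each of egg, jar, cup from where it was at the start of the episode below 0.03 m); the arm keeps its last pose, push and grip.
It fails at once if the used panel is moved (distance of used_filter from where it was at the start of the episode above 0.02 m).
It fails at once if the egg, jar or cup is pushed away or tipped (distance of any of egg, jar, cup from where it was at the start of the episode above 0.03 m or angle between any of egg, jar, cup's own z axis and vertical above 0.3 rad).
It also fails if it takes over 66 s, if anything falls off the work surface, if the arm or the gripper's body presses on something with over 40 N, if the wrist force passes 120 N, or if a joint passes its speed limit or range.

## Working session

There is one attempt and no reset: what is moved stays moved. The work goes in short steps, Python scripts to look and compute and a tool call to move; the robot and the scene stay as the last step left them, time stands still between calls to the robot, and variables do not carry over. Pictures are saved under pics/ and viewed, about 8 in all and at most 12, crops included, and the job is handed in when it is done.

Besides the shell and the picture viewer there is one more tool, called as name([rows], argument=value, ...), one row to a line, values as JSON. arm_command: Moves the arm, as the interface text tells. Its arguments: {"type":"object","properties":{"targets":{"type":"array"},"grip_force":{"type":"number"}},"required":["targets"]}

```bash
ls; mkdir -p pics
python3 - <<'E'
from plant import r
import cv2,numpy as np
o=r.get_obs();print({k:np.round(v,3).tolist() for k,v in o.items()})
ims=[]
for n in("scene","top","wrist"):
    s=r.snapshot(n);print(n,{k:np.round(v,4).tolist() for k,v in s.items() if k!="color"})
    cv2.imwrite(f"pics/{n}0.png",s["color"]);ims.append(s["color"])
E
```

```text
pics
{'time_s': 0.0, 'joints': [-65.673, 39.535, -11.145, 89.746, 9.012, 51.709, -12.323], 'qvel': [0.051, 0.02, 0.027, 0.034, -0.035, 0.058, -0.002], 'tau': [-0.0, -53.961, -1.266, -15.854, 0.009, 0.01, 0.0], 'position': [0.238, 0.577, 0.195], 'tcp_rot': [-179.892, 0.007, 157.615], 'ft_force': [-0.124, -0.229, 0.062], 'moment': [0.037, 0.036, -0.044], 'grip_width': 0.086}
scene {'fx': 419.5619, 'fy': 419.5619, 'cx': 259.327, 'cy': 198.1378, 'dist_coeffs': [0.0203, 0.0, 0.0, 0.0, 0.0], 'xyz': [0.9914, 0.6064, 1.097], 'attitude': [-142.2958, -0.1645, 141.5404]}
top {'fx': 445.3637, 'fy': 445.3637, 'cx': 262.4651, 'cy': 187.2916, 'dist_coeffs': [-0.0777, 0.0, 0.0, 0.0, 0.0], 'xyz': [0.4052, 0.0238, 1.3645], 'attitude': [-174.9906, 0.4502, -88.6987]}
wrist {'fx': 272.439, 'fy': 272.439, 'cx': 258.5473, 'cy': 190.3775, 'dist_coeffs': [-0.0346, 0.0, 0.0, 0.0, 0.0], 'xyz': [0.163, 0.6079, 0.3726], 'attitude': [161.776, 0.0125, 67.575]}
```

View pics/top0.png

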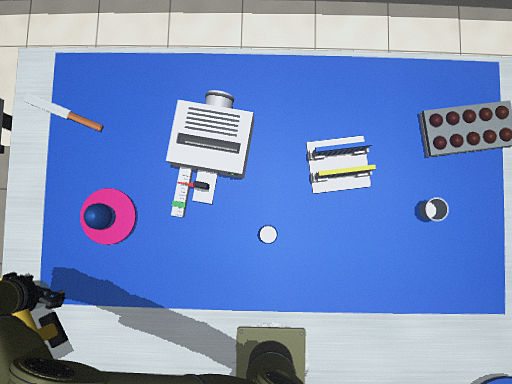

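View pics/scene0.png

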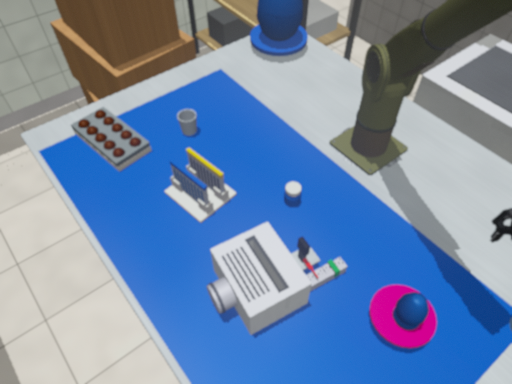

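Top view: the yellow edge runs from (316,177) to (375,167). The slot is centred at about (209,143), the red pointer is at about (190,184), the green marker at about (178,204), the jar at (268,234), and the egg at (100,216).

```bash
cat > h.py <<'E'
import cv2,numpy as np
from scipy.spatial.transform import Rotation as R
def K(s): return np.array([[s["fx"],0,s["cx"]],[0,s["fy"],s["cy"]],[0,0,1]])
def cast(s,px,z):
    p=cv2.undistortPoints(np.float64(px).reshape(-1,1,2),K(s),np.array(s["dist_coeffs"],float)).reshape(-1,2)
    d=np.c_[p,np.ones(len(p))]@R.from_euler("xyz",s["attitude"],degrees=True).as_matrix().T
    c=np.array(s["xyz"]);return c+d*((z-c[2])/d[:,2])[:,None]
def blobs(mask,n=1,amin=5):
    c,_=cv2.findContours(mask.astype(np.uint8),cv2.RETR_EXTERNAL,cv2.CHAIN_APPROX_NONE)
    return sorted([x for x in c if cv2.contourArea(x)>=amin],key=cv2.contourArea,reverse=True)[:n]
def hsv(s): return cv2.cvtColor(s["color"],cv2.COLOR_BGR2HSV)
def rng(h,lo,hi): return cv2.inRange(h,np.array(lo),np.array(hi))
def line(s,c,z):
    """contour -> rect in world plane: centre, long-axis deg, size"""
    w=cast(s,c.reshape(-1,2),z)[:,:2]
    (cx,cy),(a,b),_=rr=cv2.minAreaRect(np.float32(w*1000))
    q=cv2.boxPoints(rr);e=[q[1]-q[0],q[2]-q[1]];e=max(e,key=np.linalg.norm)
    return np.array([cx,cy])/1000,np.degrees(np.arctan2(e[1],e[0]))%180,(a,b)
E
python3 - <<'E'
from h import *; from plant import r
s=r.snapshot("top");h=hsv(s)
roi=np.zeros(h.shape[:2],np.uint8);roi[80:230,150:400]=255
for nm,lo,hi,z in[("yel",(22,120,120),(35,255,255),.132),("green",(45,100,60),(80,255,255),.042),("red",(0,130,100),(8,255,255),.052)]:
    for c in blobs(rng(h,lo,hi)&roi,2): print(nm,c.reshape(-1,2).mean(0),line(s,c,z))
roi[:]=0;roi[120:165,165:250]=255
for c in blobs(rng(h,(0,0,0),(180,255,110))&roi,3): print("slot",c.reshape(-1,2).mean(0),line(s,c,.12),cast(s,c.reshape(-1,2).mean(0),.12))
cv2.imwrite("pics/topcrop.png",cv2.resize(s["color"][80:240,80:400],None,fx=2.5,fy=2.5,interpolation=cv2.INTER_CUBIC))
for n,p,z in[("jar",(268,234),.07),("cup",(437,209),.075),("egg",(108,216),.04)]:print(n,cast(s,p,z))
E
```

```text
yel [346.5        169.87068966] (array([ 0.56695593, -0.19772504]), np.float32(98.24198), (11.998769760131836, 156.98464965820312))
green [178.27272727 203.75757576] (array([0.46604129, 0.28665964]), np.float32(81.14269), (40.75019073486328, 14.12022590637207))
slot [208.23741007 142.68345324] (array([0.63774225, 0.19334473]), np.float32(81.308174), (178.81478881835938, 29.733572006225586)) [[0.63769585 0.19279739 0.12      ]]
slot [247.31666667 149.        ] (array([0.62180414, 0.08130225]), np.float32(172.1244), (6.5199689865112305, 86.5889892578125)) [[0.62179684 0.08135075 0.12      ]]
slot [203.5        124.71428571] (array([0.68976385, 0.20811597]), np.float32(81.449425), (102.033203125, 4.760310173034668)) [[0.68939725 0.2082033  0.12      ]]
jar [[0.38312392 0.01743556 0.07      ]]
cup [[ 0.46554754 -0.47472268  0.075     ]]
egg [[0.42418285 0.49911977 0.04      ]]
```

View pics/topcrop.png

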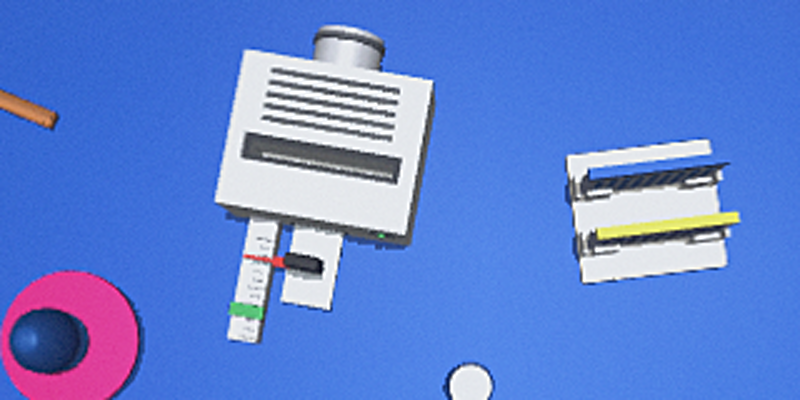

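The crop agrees with that: the slot, handle, pointer and marker are all clear, and the yellow panel is in the near pocket. Next I get the tool shift to a viewpoint above the unit.

```bash
cat >> h.py <<'E'
def go(o,p,yaw):
    """tool-frame shift mm and turn deg from obs to world p (tool down), yaw"""
    M=R.from_euler("xyz",[180,0,o["tcp_rot"][2]],degrees=True)
    d=M.inv().apply(np.array(p)-o["position"])*1000
    return np.round(d,1),round(-((yaw-o["tcp_rot"][2]+180)%360-180),2)
E
python3 -c "
from h import *;from plant import r
print(go(r.get_obs(),[.58,.20,.27],81.3))"
```

```text
(array([-460. , -218.7,  -74.5]), np.float64(76.31))
```

arm_command([
  [[0,0,-75],0,0.4],
  [[-460,-219,-75],76.3,0.4],
  [[-460,-219,-75],76.3,0.4],
  [[-460,-219,-75],76.3,0.4],
  [[-460,-219,-75],76.3,0.4],
  [[-460,-219,-75],76.3,0.4],
  [[-460,-219,-75],76.3,0.4],
  [[-460,-219,-75],76.3,0.4],
  [[-460,-219,-75],76.3,0.4],
  [[-460,-219,-75],76.3,0.4],
  [[-460,-219,-75],76.3,0.4],
  [[-460,-219,-75],76.3,0.4],
], grip_force=60)

```text
time_s: 1.7
position: [0.5785, 0.2026, 0.2707]
tcp_rot: [-179.9, -0.1, 81.5]
ft_force: [-0.1, 0.3, -0.5]
grip_width: 0.0339
```

Run:
```python
from h import *; from plant import r
o=r.get_obs();print(o["time_s"],o["position"],o["tcp_rot"],o["joints"],np.abs(o["qvel"]).max())
s=r.snapshot("wrist");np.save("w1.npy",s,allow_pickle=True);cv2.imwrite("pics/w1.png",s["color"]);print(s["xyz"],s["attitude"])
```

```text
1.7 [0.57852325 0.20260705 0.27074795] [-1.79903903e+02 -7.29195099e-02  8.15062890e+01] [-28.67309271  34.23551547   9.17036924  86.85212993  -6.10531333
  59.44501644 -26.44802447] 0.4497022064699253
[0.58966419 0.28134875 0.44817837] [ 1.61971501e+02  3.09692781e-02 -8.53334293e+00]
```

View pics/w1.png

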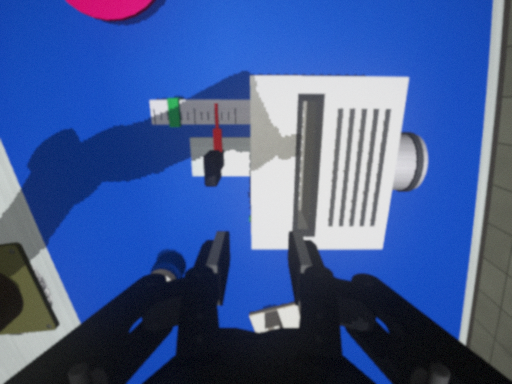

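Wrist view: the slot with its lead-in spans (299..325, 94..236), the housing top has corners near (250,76), (408,77), (383,249) and (251,249), the marker is at (174,111) and the pointer tip at (216,105).

Run:
```python
from h import *
s=np.load("w1.npy",allow_pickle=True).item();h=hsv(s)
q=cast(s,[(250,76),(408,77),(383,249),(251,249)],.12);print(q.round(4).tolist(), np.linalg.norm(np.roll(q,-1,0)-q,axis=1))
roi=np.zeros(h.shape[:2],np.uint8);roi[88:240,294:330]=255
for t in(90,110,130,150):
  for c in blobs(rng(h,(0,0,0),(180,255,t))&roi,1): print(t,cv2.boundingRect(c),line(s,c,.12))
roi[:]=0;roi[90:200,140:245]=255
for nm,lo,hi,z in[("green",(45,100,60),(80,255,255),.042),("red",(0,130,100),(8,255,255),.053)]:
    for c in blobs(rng(h,lo,hi)&roi,2): print(nm,cv2.boundingRect(c),line(s,c,z))
for r_ in(100,140,180,220): print(r_,s["color"][r_,288:336].mean(1).astype(int).tolist())
```

```text
[[0.5842, 0.3105, 0.12], [0.761, 0.2842, 0.12], [0.7303, 0.0665, 0.12], [0.551, 0.0941, 0.12]] [0.17880156 0.2197846  0.18143262 0.21892243]
90 (294, 96, 29, 144) (array([0.63623169, 0.18895265]), np.float32(81.576485), (182.4775848388672, 26.575157165527344))
110 (294, 95, 30, 145) (array([0.63597534, 0.18953329]), np.float32(81.800476), (183.55062866210938, 29.4062442779541))
130 (294, 94, 30, 146) (array([0.63559265, 0.19013626]), np.float32(81.37612), (184.646484375, 30.439149856567383))
150 (294, 94, 30, 146) (array([0.63553839, 0.19018121]), np.float32(81.35628), (184.72369384765625, 31.435888290405273))
green (168, 98, 12, 28) (array([0.46602899, 0.28685791]), np.float32(80.60222), (37.74150466918945, 16.000638961791992))
100 [228, 226, 228, 227, 227, 227, 227, 227, 218, 189, 134, 91, 85, 86, 85, 92, 102, 105, 95, 87, 84, 79, 82, 85, 83, 84, 82, 83, 84, 80, 81, 81, 84, 82, 87, 116, 169, 214, 227, 228, 227, 227, 229, 228, 228, 226, 228, 227]
140 [162, 163, 162, 160, 160, 155, 157, 139, 103, 72, 66, 74, 97, 134, 163, 164, 145, 112, 88, 87, 88, 88, 84, 83, 85, 83, 85, 78, 80, 80, 82, 83, 99, 147, 204, 224, 227, 227, 228, 228, 228, 229, 229, 227, 227, 224, 202, 163]
180 [229, 229, 229, 229, 228, 211, 167, 114, 89, 86, 96, 124, 148, 154, 137, 108, 88, 88, 84, 85, 88, 87, 84, 85, 80, 82, 82, 80, 82, 91, 139, 195, 223, 230, 229, 228, 229, 229, 229, 228, 228, 228, 215, 182, 135, 109, 107, 117]
220 [230, 229, 228, 220, 188, 131, 94, 89, 87, 91, 100, 105, 104, 105, 104, 104, 101, 93, 87, 83, 83, 83, 81, 84, 79, 84, 93, 134, 193, 221, 229, 228, 229, 229, 229, 228, 228, 228, 226, 205, 163, 117, 109, 116, 146, 190, 221, 227]
```

Run:
```python
from h import *
s=np.load("w1.npy",allow_pickle=True).item()
L=cast(s,[(297.9,100),(295.8,140),(294.5,180),(292.6,220)],.12)[:,:2];Rr=cast(s,[(323.8,100),(321.2,140),(318.2,180),(315.4,220)],.12)[:,:2]
for P in(L,Rr):
    v=np.linalg.svd(P-P.mean(0))[2][0];print(P.mean(0),np.degrees(np.arctan2(v[1],v[0]))%180)
g=s["color"].mean(2)
for c in(306,312): print([int(v) for v in g[88:100,c]],[int(v) for v in g[226:246,c-8]])
def edge(p):return 0
T=cast(s,[(311,94),(304,236.5)],.12)[:,:2];print(T,T.mean(0),np.linalg.norm(T[0]-T[1]))
y=np.radians(-8.6);ux=np.array([np.cos(y),np.sin(y)]);uy=np.array([-ux[1],ux[0]])
q=np.array([.65663,.18883])-.02*ux
print("housing->slot",q, "edges in that frame",(L-q)@ux,(Rr-q)@ux,(T-q)@uy)
mk=np.array([.4660,.2868]);print("mark",(mk-q)@ux,(mk-q)@uy)
pt=cast(s,[(216,105)],.053)[0,:2];print("pointer",(pt-q)@ux,(pt-q)@uy)
from plant import r
print(go(r.get_obs(),[.567,-.235,.27],98.2))
```

```text
[0.62341543 0.2049994 ] 81.37589240589702
[0.65311164 0.20059067] 81.36574138073436
[227, 228, 228, 226, 216, 179, 124, 89, 77, 80, 76, 82] [101, 101, 95, 87, 84, 82, 82, 84, 84, 84, 85, 78, 80, 81, 83, 83, 81, 83, 80, 79]
[226, 228, 227, 226, 216, 181, 128, 87, 81, 79, 78, 78] [102, 100, 101, 90, 85, 78, 84, 80, 88, 102, 145, 189, 197, 173, 113, 75, 70, 73, 79, 79]
[[0.65003314 0.28130346]
 [0.62435418 0.10226133]] [0.63719366 0.19178239] 0.18087425090980133
housing->slot [0.63685487 0.19182071] edges in that frame [-0.01505123 -0.0155883  -0.01510429 -0.01529223] [0.01476555 0.01489283 0.01464262 0.01474926] [ 0.09044726 -0.0904217 ]
mark -0.18313660651617095 0.0683625401305008
pointer -0.11938623231360167 0.07754491706843346
(array([-434.5,   53.1,    0.9]), np.float64(-16.68))
```

arm_command([
  [[-434,53,0],-16.7,0.4],
  [[-434,53,0],-16.7,0.4],
  [[-434,53,0],-16.7,0.4],
  [[-434,53,0],-16.7,0.4],
  [[-434,53,0],-16.7,0.4],
  [[-434,53,0],-16.7,0.4],
  [[-434,53,0],-16.7,0.4],
  [[-434,53,0],-16.7,0.4],
  [[-434,53,0],-16.7,0.4],
  [[-434,53,0],-16.7,0.4],
  [[-434,53,0],-16.7,0.4],
])

```text
time_s: 3.12
position: [0.5673, -0.2348, 0.2711]
tcp_rot: [180.0, -0.0, 98.2]
ft_force: [0.3, -0.4, -0.4]
grip_width: 0.0341
```

Run:
```python
from h import *; from plant import r
s=r.snapshot("wrist");np.save("w2.npy",s,allow_pickle=True);cv2.imwrite("pics/w2.png",s["color"]);h=hsv(s)
o=r.get_obs();print(o["position"],o["tcp_rot"])
for c in blobs(rng(h,(22,110,100),(35,255,255)),3): print(cv2.boundingRect(c),line(s,c,.132))
```

```text
[ 0.56719728 -0.23529836  0.27108133] [ 1.79986831e+02 -2.58712804e-02  9.81481016e+01]
(258, 69, 11, 138) (array([ 0.56726593, -0.19958499]), np.float32(98.11447), (12.171058654785156, 157.50868225097656))
```

View pics/w2.png

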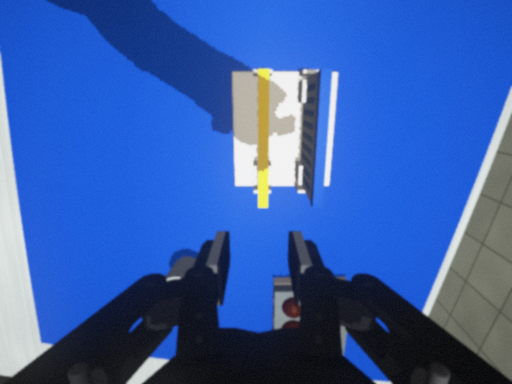

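The yellow edge spans (258..269, 69..207). Its centre is (0.567, -0.199) at 98.1°, matching the top view. Now I descend, grip and lift.

```bash
python3 -c "
from h import *;from plant import r
o=r.get_obs();print(go(o,[.567,-.199,.16],98.1),go(o,[.567,-.199,.10],98.1))"
```

```text
(array([ 36. ,   4.9, 111.1]), np.float64(0.05)) (array([ 36. ,   4.9, 171.1]), np.float64(0.05))
```

arm_command([
  [[36,5,0],0,0.4],
  [[36,5,60],0,0.4],
  [[36,5,100],0,0.4],
  [[36,5,125],0,0.4],
  [[36,5,150],0,0.4],
  [[36,5,171],0,0.4],
  [[36,5,171],0,0.4],
  [[36,5,171],0,0],
  [[36,5,171],0,0],
  [[36,5,171],0,0],
  [[36,5,171],0,0],
  [[36,5,171],0,0],
])

```text
time_s: 4.68
position: [0.5668, -0.2005, 0.1001]
tcp_rot: [180.0, -0.0, 98.0]
ft_force: [-0.3, 0.1, -0.0]
grip_width: -0.0003
```

arm_command([
  [[0,0,0],0,0],
  [[0,0,-10],0,0],
  [[0,0,-30],0,0],
  [[0,0,-55],0,0],
  [[0,0,-80],0,0],
  [[0,0,-110],0,0],
  [[0,0,-140],0,0],
  [[0,0,-165],0,0],
  [[0,0,-170],0,0],
  [[0,0,-170],0,0],
])

```text
time_s: 5.92
position: [0.5664, -0.2004, 0.2698]
tcp_rot: [-180.0, -0.0, 98.0]
ft_force: [0.2, 0.1, -0.0]
grip_width: -0.0003
```

Run:
```python
from h import *;from plant import r
o=r.get_obs();print(o["position"],o["tcp_rot"],o["ft_force"],o["moment"],o["grip_width"],go(o,[.6367,.1918,.27],81.37))
s=r.snapshot("wrist");np.save("w3.npy",s,allow_pickle=True);cv2.imwrite("pics/w3.png",s["color"]);h=hsv(s)
for c in blobs(rng(h,(22,110,80),(35,255,255)),3): print(cv2.boundingRect(c),line(s,c,o["position"][2]+.032))
```

```text
[ 0.56642588 -0.20037771  0.2697947 ] [-1.79986021e+02 -1.40309540e-02  9.80087723e+01] [ 0.21728451  0.06175877 -0.01790373] [-0.01319697  0.00611604 -0.03726601] -0.00031974062599737546 (array([ 3.786e+02,  1.242e+02, -2.000e-01]), np.float64(16.64))
(254, 102, 11, 130) (array([ 0.55982556, -0.15734953]), np.float32(98.32029), (5.5802693367004395, 72.60196685791016))
```

View pics/w3.png

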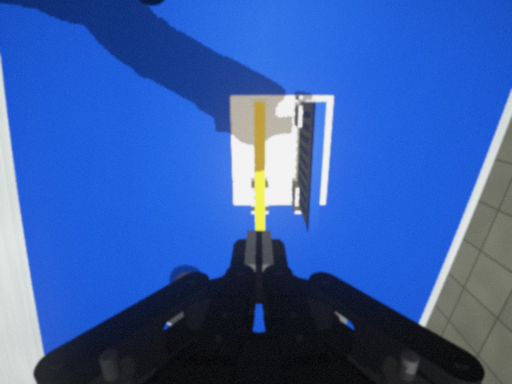

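The grip closed on nothing (width 0). The yellow edge is still in the rack at (254..265, 102..231), so I check its true height by triangulation.

Run:
```python
from h import *;from plant import r
S={n:r.snapshot(n) for n in("top","scene")};S["w2"]=np.load("w2.npy",allow_pickle=True).item();S["w3"]=np.load("w3.npy",allow_pickle=True).item()
for n,s in S.items():
    m=rng(hsv(s),(22,110,80),(35,255,255))
    if n=="scene": m[:140]=0;m[200:]=0
    if n=="top": m[:150]=0;m[190:]=0;m[:,:300]=0;m[:,400:]=0
    c=blobs(m,1)[0];print(n,cv2.boundingRect(c),s["xyz"])
    for z in(.08,.1,.12,.132,.145,.16):
        l=line(s,c,z);print("  ",z,l[0].round(4),round(float(l[1]),1),np.round(sorted(l[2]),0))
s=S["w3"];q=cast(s,[(231,96),(334,96),(327,206),(233,206)],.052);print(q.round(4),q.mean(0),np.linalg.norm(np.roll(q,-1,0)-q,axis=1))
cv2.imwrite("pics/sc.png",cv2.resize(S["scene"]["color"][80:240,120:340],None,fx=3.6,fy=3.6,interpolation=cv2.INTER_CUBIC))
```

```text
top (319, 166, 43, 10) [0.40519309 0.02378189 1.36445197]
   0.08 [ 0.5708 -0.1881] 98.6 [ 13. 125.]
   0.1 [ 0.5682 -0.1848] 98.6 [ 13. 123.]
   0.12 [ 0.5657 -0.1815] 98.6 [ 13. 121.]
   0.132 [ 0.5641 -0.1796] 98.6 [ 13. 120.]
   0.145 [ 0.5624 -0.1774] 98.6 [ 13. 119.]
   0.16 [ 0.5605 -0.1749] 98.6 [ 13. 118.]
scene (187, 149, 35, 28) [0.99143024 0.60636271 1.09702126]
   0.08 [ 0.5494 -0.2365] 98.3 [ 15. 167.]
   0.1 [ 0.558 -0.22 ] 98.3 [ 15. 164.]
   0.12 [ 0.5667 -0.2034] 98.3 [ 15. 161.]
   0.132 [ 0.572  -0.1934] 98.3 [ 14. 159.]
   0.145 [ 0.5776 -0.1827] 98.3 [ 14. 157.]
   0.16 [ 0.5841 -0.1702] 98.3 [ 14. 154.]
w2 (258, 69, 11, 138) [ 0.5549415  -0.15586276  0.44845496]
   0.08 [ 0.5693 -0.2068] 98.1 [ 14. 183.]
   0.1 [ 0.5685 -0.204 ] 98.1 [ 13. 173.]
   0.12 [ 0.5677 -0.2012] 98.1 [ 13. 163.]
   0.132 [ 0.5673 -0.1996] 98.1 [ 12. 158.]
   0.145 [ 0.5668 -0.1978] 98.1 [ 12. 151.]
   0.16 [ 0.5662 -0.1957] 98.1 [ 11. 144.]
w3 (254, 102, 11, 130) [ 0.55438298 -0.121278    0.4471476 ]
   0.08 [ 0.5681 -0.2124] 98.3 [ 14. 183.]
   0.1 [ 0.5674 -0.2074] 98.3 [ 13. 173.]
   0.12 [ 0.5666 -0.2025] 98.3 [ 13. 163.]
   0.132 [ 0.5662 -0.1995] 98.3 [ 12. 157.]
   0.145 [ 0.5657 -0.1963] 98.3 [ 12. 151.]
   0.16 [ 0.5651 -0.1925] 98.3 [ 11. 143.]
[[ 0.5163 -0.1191  0.052 ]
 [ 0.6569 -0.0991  0.052 ]
 [ 0.6821 -0.2598  0.052 ]
 [ 0.537  -0.28    0.052 ]] [ 0.59805737 -0.18950365  0.052     ] [0.14201287 0.16265237 0.14648378 0.16222666]
```

View pics/sc.png

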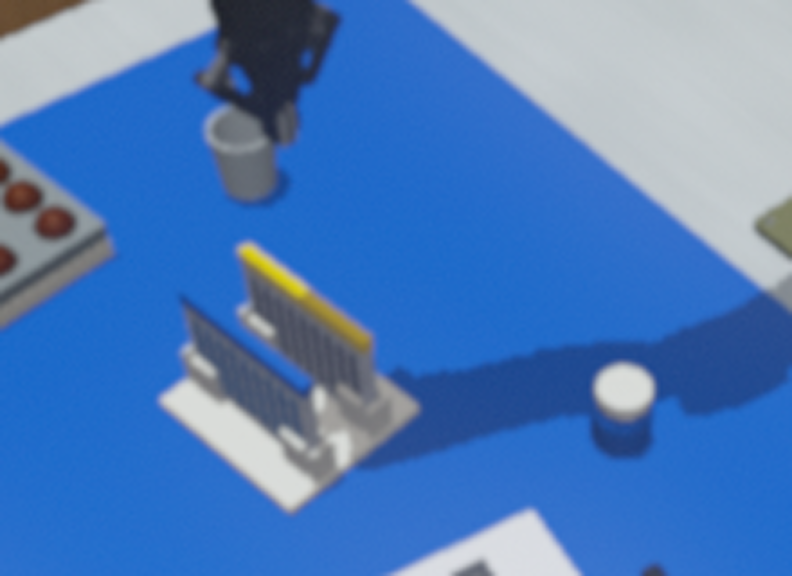

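```bash
cat >> h.py <<'E'
def proj(s,p):
    M=R.from_euler("xyz",s["attitude"],degrees=True).as_matrix().T
    return cv2.projectPoints(np.float64(p).reshape(-1,1,3),cv2.Rodrigues(M)[0],-M@np.array(s["xyz"]),K(s),np.array(s["dist_coeffs"],float))[0].reshape(-1,2).round(1)
E
python3 - <<'E'
from h import *;from plant import r
o=r.get_obs();print(o["position"],o["joints"],o["grip_width"],o["tau"])
p=o["position"]
for n in("scene","top","wrist"):
    s=r.snapshot(n);print(n,[proj(s,p+[0,0,d]).tolist() for d in(0,.02,.04,.1)])
    if n!="scene":
        u,v=proj(s,p)[0].astype(int);i=s["color"][max(v-60,0):v+60,max(u-70,0):u+70].copy()
        cv2.imwrite(f"pics/c_{n}.png",cv2.resize(i,(560,480)))
E
python3 -c "
import cv2,numpy as np
a=cv2.imread('pics/c_top.png');b=cv2.imread('pics/sc.png')[0:480,100:340]
cv2.imwrite('pics/cc.png',np.hstack([a,b]))"
```

```text
[ 0.5659558  -0.20014665  0.26872242] [12.67939964 33.05687801  4.18765031 89.03229115 -2.69767491 58.15176122
 25.63645782] -8.777049779401741e-05 [ 1.28792945e-02 -5.02808940e+01  1.93227902e+00 -1.74775118e+01
  1.19713842e-02  5.81017070e-03  6.59146235e-05]
scene [[[199.7, 127.4]], [[198.9, 122.1]], [[198.1, 116.7]], [[195.6, 99.5]]]
top [[[357.4, 163.4]], [[359.1, 162.2]], [[360.8, 161.0]], [[366.4, 157.1]]]
wrist [[[259.3, 219.5]], [[259.4, 232.3]], [[259.5, 248.2]], [[260.0, 332.0]]]
```

View pics/cc.png

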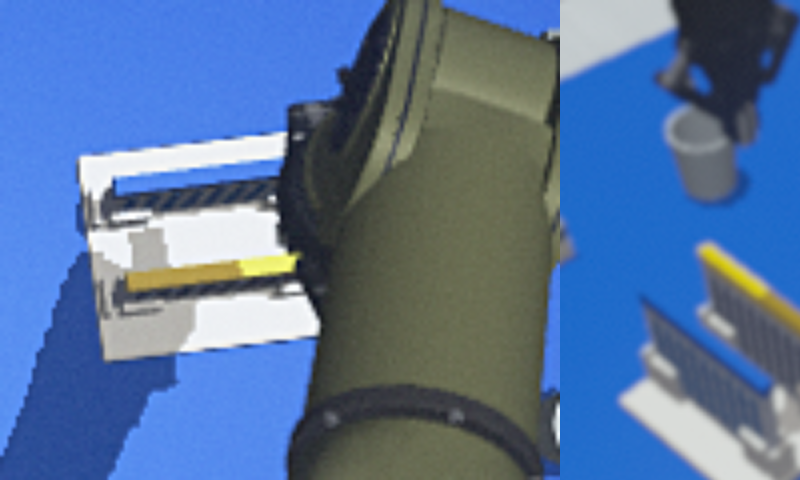

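The fingertips appear about 20–30 mm higher than the reported TCP: scene row about 119 against 127 predicted, wrist row 232 against 219. That explains why they closed above the panel. I'll quantify it numerically.

Run:
```python
from h import *;from plant import r
s=r.snapshot("scene");h=hsv(s)
for v in range(106,136,2): print(v,s["color"][v,186:212,0].tolist())
w=r.snapshot("wrist")["color"].mean(2).astype(int)
for v in range(214,262,3): print(v,w[v,244:276:2].tolist())
```

```text
106 [85, 98, 101, 82, 67, 61, 63, 60, 58, 59, 61, 62, 61, 59, 63, 84, 130, 173, 195, 201, 202, 201, 201, 201, 201, 202]
108 [59, 56, 58, 58, 60, 61, 61, 60, 59, 60, 59, 64, 69, 80, 87, 108, 154, 189, 201, 202, 201, 201, 202, 201, 201, 201]
110 [92, 77, 69, 64, 60, 62, 60, 60, 61, 61, 65, 74, 83, 92, 97, 113, 154, 189, 201, 201, 201, 201, 202, 201, 201, 201]
112 [122, 119, 112, 99, 88, 76, 69, 64, 61, 65, 76, 91, 98, 93, 92, 103, 135, 175, 195, 201, 202, 201, 201, 201, 202, 202]
114 [126, 127, 127, 126, 122, 111, 89, 70, 61, 65, 76, 91, 100, 96, 91, 103, 133, 172, 195, 201, 201, 202, 202, 201, 201, 202]
116 [125, 127, 127, 128, 126, 120, 103, 81, 65, 63, 70, 85, 100, 97, 96, 116, 155, 186, 199, 201, 201, 201, 202, 202, 202, 201]
118 [127, 128, 128, 130, 132, 136, 133, 121, 96, 78, 73, 86, 100, 102, 110, 136, 172, 194, 201, 202, 201, 201, 202, 202, 202, 202]
120 [143, 144, 146, 149, 150, 148, 140, 126, 109, 107, 126, 147, 150, 158, 174, 187, 196, 201, 201, 202, 202, 202, 202, 201, 201, 201]
122 [137, 135, 130, 129, 125, 120, 115, 109, 106, 120, 158, 189, 197, 199, 201, 201, 201, 202, 2
[... 1362 characters left out ...]
 [127, 126, 93, 90, 91, 91, 69, 54, 56, 84, 93, 91, 93, 108, 130, 130]
235 [130, 118, 89, 88, 86, 88, 62, 48, 46, 78, 89, 90, 90, 100, 126, 128]
238 [109, 102, 89, 87, 88, 86, 58, 43, 45, 75, 88, 87, 87, 90, 106, 112]
241 [45, 70, 85, 87, 86, 83, 60, 42, 43, 76, 88, 85, 87, 82, 53, 44]
244 [42, 75, 85, 82, 83, 78, 54, 40, 42, 68, 84, 85, 84, 84, 58, 39]
247 [42, 74, 85, 83, 82, 75, 49, 38, 41, 67, 83, 83, 85, 85, 61, 41]
250 [51, 80, 86, 83, 84, 81, 51, 34, 41, 68, 84, 85, 84, 84, 57, 45]
253 [53, 80, 86, 85, 83, 77, 49, 38, 37, 60, 83, 80, 80, 78, 68, 43]
256 [51, 79, 81, 78, 84, 76, 44, 34, 35, 58, 82, 85, 82, 82, 72, 42]
259 [54, 80, 82, 84, 82, 75, 40, 31, 30, 56, 79, 80, 77, 81, 70, 39]
```

The tips sit roughly 30–35 mm short of the reported TCP. I retry with the TCP at about 0.070, which puts the tips at about 0.10–0.105, and watch the grip width.

arm_command([
  [[0,0,0],0,0.4],
  [[1,1,60],0,0.4],
  [[1,1,100],0,0.4],
  [[1,1,120],0,0.4],
  [[1,1,140],0,0.4],
  [[1,1,160],0,0.4],
  [[1,1,180],0,0.4],
  [[1,1,199],0,0.4],
  [[1,1,199],0,0.4],
])

```text
time_s: 7.45
position: [0.5665, -0.1989, 0.0697]
tcp_rot: [-179.9, -0.1, 98.0]
ft_force: [0.4, 0.1, 0.3]
grip_width: 0.0338
```

arm_command([
  [[0,0,0],0,0],
  [[0,0,0],0,0],
  [[0,0,0],0,0],
  [[0,0,0],0,0],
  [[0,0,0],0,0],
  [[0,0,0],0,0],
], grip_force=60)

```text
time_s: 8.2
position: [0.5683, -0.1996, 0.0719]
tcp_rot: [179.9, 0.0, 98.0]
ft_force: [-0.3, -0.3, 5.7]
grip_width: 0.0107
```

Gripped, width 10.7 mm. Lifting.

arm_command([
  [[0,0,-8],0,0],
  [[0,0,-25],0,0],
  [[0,0,-45],0,0],
  [[0,0,-70],0,0],
  [[0,0,-100],0,0],
  [[0,0,-130],0,0],
  [[0,0,-160],0,0],
  [[0,0,-180],0,0],
  [[0,0,-190],0,0],
  [[0,0,-190],0,0],
  [[0,0,-190],0,0],
], grip_force=80)

```text
time_s: 9.57
position: [0.5668, -0.199, 0.26]
tcp_rot: [-179.9, -0.1, 98.0]
ft_force: [0.0, 0.3, -2.6]
grip_width: 0.0106
```

Run:
```python
from h import *;from plant import r
o=r.get_obs();print(o["position"],o["tcp_rot"],o["ft_force"],o["moment"],o["grip_width"],go(o,[.6367,.1918,.26],81.37))
s=r.snapshot("wrist");np.save("w4.npy",s,allow_pickle=True);cv2.imwrite("pics/w4.png",s["color"]);h=hsv(s)
for c in blobs(rng(h,(22,110,80),(35,255,255)),3):
  print(cv2.boundingRect(c))
  for z in(.04,.06,.075): print(z,line(s,c,o["position"][2]+z))
```

```text
[ 0.56677394 -0.1990201   0.26003718] [-1.79889416e+02 -5.85169206e-02  9.80170684e+01] [ 0.04919157  0.26798654 -2.61351607] [ 0.02501124 -0.03432679  0.01084299] 0.010577556973592916 (array([377.2, 123.7,   0. ]), np.float64(16.65))
(244, 103, 30, 231)
0.04 (array([ 0.56478717, -0.19058371]), np.float32(98.03196), (14.331955909729004, 141.37220764160156))
0.06 (array([ 0.56336761, -0.18031503]), np.float32(98.03192), (12.245609283447266, 120.79151916503906))
0.075 (array([ 0.56230298, -0.17261356]), np.float32(98.031975), (10.68072509765625, 105.35598754882812))
```

View pics/w4.png

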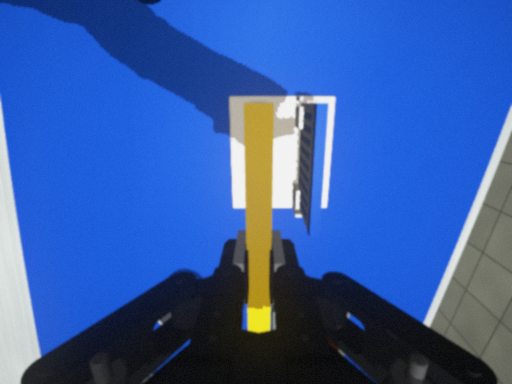

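The panel is held square: the yellow edge is in line with the tool from row 103 down, and there is almost no moment. Its underside is about 60 mm below the TCP. Next I carry it over the slot.

arm_command([
  [[20,7,0],1,0],
  [[60,20,0],3,0],
  [[105,35,0],5,0],
  [[150,50,0],7,0],
  [[195,65,0],9,0],
  [[240,79,0],11,0],
  [[285,94,0],13,0],
  [[325,107,0],15,0],
  [[355,117,0],16,0],
  [[372,122,0],16.6,0],
  [[377.2,124,0],16.65,0],
  [[377.2,124,0],16.65,0],
])

```text
time_s: 11.12
position: [0.6378, 0.1899, 0.2607]
tcp_rot: [-180.0, 0.1, 81.3]
ft_force: [0.2, 0.5, -2.8]
grip_width: 0.0107
```

Run:
```python
from h import *;from plant import r
r.snapshot("wrist");r.snapshot("wrist")
o=r.get_obs();print(o["position"],o["tcp_rot"],o["ft_force"],o["moment"],o["grip_width"],go(o,[.6368,.1919,.19],81.37))
s=r.snapshot("wrist");np.save("w5.npy",s,allow_pickle=True);cv2.imwrite("pics/w5.png",s["color"]);h=hsv(s)
for c in blobs(rng(h,(22,110,80),(35,255,255)),1):
  l=line(s,c,o["position"][2]+.06);d=np.array([np.cos(np.radians(l[1])),np.sin(np.radians(l[1]))])
  print(l,"centre",l[0]+d*(max(l[2])/2000-.08))
```

```text
[0.63797294 0.18913721 0.26110771] [1.79987464e+02 7.96796445e-02 8.12172690e+01] [ 0.55258441 -0.36319901 -2.41634536] [ 0.00323457 -0.01977688 -0.01015565] 0.010562186569044993 (array([ 2.6, -1.6, 71.1]), np.float64(-0.15))
(array([0.64030066, 0.20789894]), np.float32(80.82021), (120.86685943603516, 13.562174797058105)) centre [0.63717915 0.18858297]
```

View pics/w5.png

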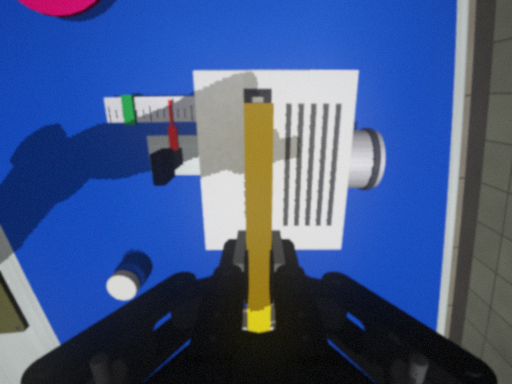

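Aligned: the slot's +y end shows at (257,92), just ahead of the panel. I correct by +3/-1.2 mm and descend in stages.

arm_command([
  [[3,-1.2,0],-0.1,0],
  [[3,-1.2,20],-0.1,0],
  [[3,-1.2,45],-0.1,0],
  [[3,-1.2,65],-0.1,0],
  [[3,-1.2,75],-0.1,0],
  [[3,-1.2,80],-0.1,0],
  [[3,-1.2,85],-0.1,0],
  [[3,-1.2,90],-0.1,0],
  [[3,-1.2,95],-0.1,0],
  [[3,-1.2,100],-0.1,0],
  [[3,-1.2,100],-0.1,0],
  [[3,-1.2,100],-0.1,0],
])

```text
time_s: 12.78
position: [0.6372, 0.1946, 0.1611]
tcp_rot: [180.0, -0.0, 81.5]
ft_force: [-0.1, -0.8, -2.2]
grip_width: 0.0103
```

Entered freely, about 20 mm into the slot with no contact force. Continuing.

arm_command([
  [[0,0,8],0,0],
  [[0,0,16],0,0],
  [[0,0,24],0,0],
  [[0,0,32],0,0],
  [[0,0,40],0,0],
  [[0,0,46],0,0],
  [[0,0,50],0,0],
  [[0,0,53],0,0],
  [[0,0,53],0,0],
  [[0,0,53],0,0],
])

```text
time_s: 14.02
position: [0.6373, 0.1947, 0.1083]
tcp_rot: [180.0, -0.0, 81.5]
ft_force: [0.6, 0.2, -2.0]
grip_width: 0.0103
```

arm_command([
  [[0,0,1],0,0],
  [[0,0,2],0,0],
  [[0,0,3],0,0],
  [[0,0,4],0,0],
  [[0,0,5],0,0],
  [[0,0,5],0,0],
])

```text
time_s: 14.78
position: [0.6375, 0.1946, 0.105]
tcp_rot: [179.9, -0.0, 81.4]
ft_force: [-1.9, -0.7, 9.6]
grip_width: 0.0103
```

Floor contact (about 12 N change) at TCP 0.105, exactly as predicted for fully home. Releasing and backing straight up.

arm_command([
  [[0,0,4],0,0],
  [[0,0,4],0,0.4],
  [[0,0,4],0,0.4],
  [[0,0,4],0,0.4],
  [[0,0,0],0,0.4],
  [[0,0,-30],0,0.4],
  [[0,0,-80],0,0.4],
  [[0,0,-130],0,0.4],
  [[0,0,-160],0,0.4],
  [[0,0,-160],0,0.4],
])

```text
time_s: 16.02
position: [0.639, 0.1949, 0.2662]
tcp_rot: [179.7, -0.2, 81.4]
ft_force: [0.2, 0.5, -0.4]
grip_width: 0.0342
```

Run:
```python
from h import *;from plant import r
o=r.get_obs();print(o["position"],o["tcp_rot"],o["ft_force"],o["grip_width"])
s=r.snapshot("top");m=rng(hsv(s),(22,110,80),(35,255,255));m[:100]=0;m[200:]=0;m[:,:150]=0;m[:,260:]=0
for c in blobs(m,2): print("top",line(s,c,.165),cv2.boundingRect(c))
s=r.snapshot("wrist")
for c in blobs(rng(hsv(s),(22,110,80),(35,255,255)),2): print("w",cv2.boundingRect(c),line(s,c,.165),line(s,c,.18)[2])
y=np.radians(-8.63);ux=np.array([np.cos(y),np.sin(y)]);g=np.array([.6367,.1918])-.12*ux
print("grip",g,"mark",g-.063*ux, go(o,[*(g-.02*ux),.27],81.37))
```

```text
[0.63898068 0.19492095 0.26615551] [ 1.79675632e+02 -1.59975015e-01  8.14493324e+01] [ 0.24870381  0.47433793 -0.38147172] 0.034224989915221264
top (array([0.63162122, 0.16083743]), np.float32(81.56176), (90.0234146118164, 14.084163665771484)) (202, 137, 33, 11)
w (250, 102, 14, 146) (array([0.63513818, 0.19549092]), np.float32(81.70486), (158.28871154785156, 13.501594543457031)) (149.6973419189453, 12.768793106079102)
grip [0.51805865 0.20980636] mark [0.45577194 0.21925971] (array([  -3.2, -141.8,   -3.8]), np.float64(0.08))
```

The panel is home: the edge measures 158 mm long on the z = 0.165 plane, the same as it measured in the rack. Now the damper handle, at (0.518, 0.210), with the TCP going to about 0.058.

arm_command([
  [[-3,-60,0],0,0.4],
  [[-3,-110,0],0,0.4],
  [[-3.2,-122,0],0,0.4],
  [[-3.2,-122,50],0,0.4],
  [[-3.2,-122,90],0,0.4],
  [[-3.2,-122,90],0,0.4],
])

```text
time_s: 16.88
position: [0.5138, 0.2082, 0.1698]
tcp_rot: [-179.6, 0.3, 81.4]
ft_force: [0.7, -0.6, 0.6]
grip_width: 0.0341
```

Run:
```python
from h import *;from plant import r
o=r.get_obs();print(o["position"],o["tcp_rot"],go(o,[.5181,.2098,.058],81.37))
s=r.snapshot("wrist");cv2.imwrite("pics/w6.png",s["color"])
for c in blobs(rng(hsv(s),(0,130,80),(8,255,255)),3): print(cv2.boundingRect(c),line(s,c,.053))
print(proj(s,[.5181,.2098,.125]))
```

```text
[0.51384302 0.2082122  0.16978565] [-179.64403083    0.26406311   81.43851284] (array([  2.2,   4. , 111.8]), np.float64(0.07))
[[264.3 195.6]]
```

View pics/w6.png

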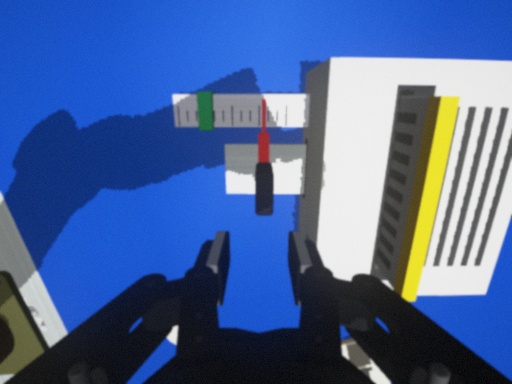

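The handle block spans (256..273, 163..215), centred where predicted (264,196). The panel is standing in the slot. Now descending.

arm_command([
  [[0,0,0],0,0.4],
  [[0,0,0],0,0.4],
  [[0,0,0],0,0.4],
])

```text
time_s: 17.3
position: [0.5166, 0.2098, 0.174]
tcp_rot: [179.9, -0.1, 81.5]
ft_force: [0.9, -0.1, -0.1]
grip_width: 0.034
```

arm_command([
  [[0,1,20],0,0.4],
  [[0,1,45],0,0.4],
  [[0,1,70],0,0.4],
  [[0,1,90],0,0.4],
  [[0,1,105],0,0.4],
  [[0,1,116],0,0.4],
  [[0,1,116],0,0.4],
  [[0,1,116],0,0.4],
])

```text
time_s: 18.3
position: [0.5174, 0.2096, 0.0575]
tcp_rot: [179.9, -0.0, 81.5]
ft_force: [-0.5, -0.3, -0.1]
grip_width: 0.0343
```

arm_command([
  [[0,0,0],0,0],
  [[0,0,0],0,0],
  [[0,0,0],0,0],
  [[0,0,0],0,0],
  [[0,0,0],0,0],
], grip_force=80)

```text
time_s: 18.92
position: [0.5187, 0.2095, 0.0579]
tcp_rot: [179.8, -0.1, 81.4]
ft_force: [3.6, -0.3, 5.1]
grip_width: 0.0148
```

Gripped (14.8 mm). Pulling 63 mm along tool -y.

arm_command([
  [[0,-5,0],0,0],
  [[0,-14,0],0,0],
  [[0,-24,0],0,0],
  [[0,-34,0],0,0],
  [[0,-44,0],0,0],
  [[0,-54,0],0,0],
  [[0,-60,0],0,0],
  [[0,-63,0],0,0],
  [[0,-63,0],0,0],
  [[0,-63,0],0,0],
])

```text
time_s: 20.18
position: [0.4582, 0.2186, 0.0579]
tcp_rot: [179.6, -0.1, 81.4]
ft_force: [7.4, -2.0, 4.5]
grip_width: 0.0149
```

Run:
```python
from h import *;from plant import r
o=r.get_obs();print(o["time_s"],o["position"],o["tcp_rot"],o["ft_force"],o["grip_width"])
s=r.snapshot("wrist");cv2.imwrite("pics/w7.png",s["color"]);h=hsv(s)
y=np.radians(-8.63);ux=np.array([np.cos(y),np.sin(y)]);uy=np.array([-ux[1],ux[0]]);sl=np.array([.6367,.1918])
f=lambda p:((p-sl)@ux+.02,(p-sl)@uy)
for nm,lo,hi,z in[("green",(45,80,40),(80,255,255),.042),("red",(0,110,60),(10,255,255),.053),("red",(170,110,60),(180,255,255),.053)]:
    for c in blobs(rng(h,lo,hi),2):l=line(s,c,z);print(nm,cv2.boundingRect(c),f(l[0]),l[2])
```

```text
20.175 [0.45819291 0.21860374 0.05786143] [ 1.79642908e+02 -1.14781003e-01  8.13756136e+01] [ 7.44536178 -1.98070782  4.4570863 ] 0.01491395568917623
green (243, 90, 23, 59) (np.float64(-0.1640842426444276), np.float64(0.06752646503129402)) (39.01032638549805, 14.90691089630127)
red (250, 174, 17, 28) (np.float64(-0.1616925822518676), np.float64(0.02187028085699673)) (19.834980010986328, 11.362078666687012)
red (255, 101, 7, 49) (np.float64(-0.1617782477309089), np.float64(0.06451660086882527)) (30.837909698486328, 3.67859148979187)
red (250, 136, 17, 52) (np.float64(-0.16167669936466444), np.float64(0.040121974310918906)) (35.33152389526367, 11.04476547241211)
red (256, 103, 4, 33) (np.float64(-0.1618889255406424), np.float64(0.06856375980345294)) (20.254531860351562, 1.9338185787200928)
```

View pics/w7.png

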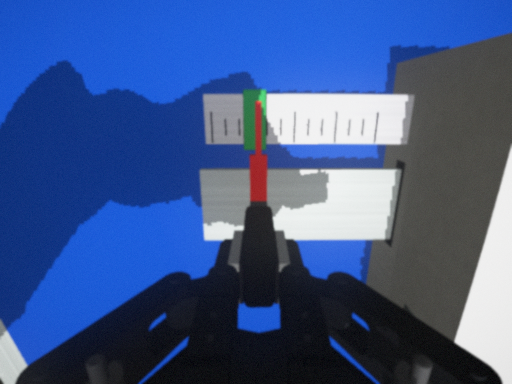

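The pointer (255..262, 101..150) is over the green clip (243..266, 90..149), about 2.3 mm short of its middle. Trimming by -2.4 mm and holding.

arm_command([
  [[0,-1.2,0],0,0],
  [[0,-2.4,0],0,0],
  [[0,-2.4,0],0,0],
  [[0,-2.4,0],0,0],
  [[0,-2.4,0],0,0],
  [[0,-2.4,0],0,0],
  [[0,-2.4,0],0,0],
  [[0,-2.4,0],0,0],
  [[0,-2.4,0],0,0],
  [[0,-2.4,0],0,0],
])

```text
time_s: 21.48
position: [0.4561, 0.219, 0.0578]
tcp_rot: [179.6, -0.1, 81.4]
ft_force: [7.9, -2.5, 5.0]
grip_width: 0.0149
```

Run:
```python
from h import *;from plant import r
o=r.get_obs();print(o["time_s"],o["position"],o["ft_force"],o["grip_width"])
s=r.snapshot("wrist");h=hsv(s)
y=np.radians(-8.63);ux=np.array([np.cos(y),np.sin(y)]);uy=np.array([-ux[1],ux[0]]);sl=np.array([.6367,.1918])
f=lambda p:((p-sl)@ux+.02,(p-sl)@uy)
for nm,lo,hi,z in[("green",(45,80,40),(80,255,255),.042),("red",(0,110,60),(10,255,255),.053),("red",(170,110,60),(180,255,255),.053)]:
    for c in blobs(rng(h,lo,hi),2):l=line(s,c,z);print(nm,cv2.boundingRect(c),f(l[0]))
s=r.snapshot("scene");m=rng(hsv(s),(22,110,80),(35,255,255))
for c in blobs(m,3): print("scene yellow",cv2.boundingRect(c),line(s,c,.165),)
s=r.snapshot("top");m=rng(hsv(s),(22,110,80),(35,255,255));m[:,:150]=0;m[:,260:]=0;m[200:]=0;m[:100]=0
for c in blobs(m,1): l=line(s,c,.165);print("top yellow",l,f(l[0]))
```

```text
21.475 [0.45605219 0.21896262 0.05783442] [ 7.86909387 -2.52132763  4.96681933] 0.014946585919930184
green (247, 90, 23, 59) (np.float64(-0.1638431916578054), np.float64(0.06754104146524416))
red (250, 172, 17, 30) (np.float64(-0.1638387443889243), np.float64(0.02259028440307253))
red (255, 101, 6, 49) (np.float64(-0.16405729103208294), np.float64(0.06453839565794661))
red (250, 102, 17, 95) (np.float64(-0.16353849549785912), np.float64(0.047538299011487664))
red (250, 196, 16, 6) (np.float64(-0.16433675978858045), np.float64(0.013042310207967494))
scene yellow (251, 232, 34, 49) (array([0.640604  , 0.19743329]), np.float32(81.54927), (159.05487060546875, 12.096464157104492))
top yellow (array([0.63605719, 0.19432498]), np.float32(81.26053), (159.5476837158203, 13.684089660644531)) (np.float64(0.018985586704986464), np.float64(0.0023999381180360964))
```

The pointer is within 0.3 mm of the marker's middle, and the scene/top comparison shows the panel at the home height. Handing in.

```bash
python3 -c "
from plant import r
print(r.sign_off())"
```

```text
the job is handed in; nothing more can be done
None
```

The clean panel is fully home in the unit's slot and released. The gripper is holding the damper handle with its pointer over the green marker. I handed the job in at about 21.6 s of the 66 s allowed; the hand-in reports no verdict.

**Panel seating:** The panel met the slot floor exactly at the predicted height, with a contact force of about 12 N. Afterwards the top camera put it at unit x 19 mm, y +2.4 mm. The scene camera's reading is a few millimetres off the top camera's, by the same amount as when the panel was in the rack, so it agrees with the panel being home.

**Damper:** The wrist camera puts the pointer within about 0.3 mm of the marker's middle. The pull is about 8 N, which matches the spring, at an opening of 14.9 mm with 80 N grip set.

**What went wrong:** The first grasp closed on nothing. The pictures showed the real fingertips about 30–35 mm short of the reported TCP. I lowered both grasps by that amount, and both then held.

**Not measured:** I did not measure the used panel, egg, jar or cup again at the end. I kept the moves clear of them and saw no unexpected contact forces.

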